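Turn the toy boat hull deck up

ROBOT

A 6-joint arm with a two-finger parallel gripper is mounted at the origin on the work surface. World frame = base frame: x ahead of the robot, y to its left, z up, the work surface at z = 0. Lengths are in m, angles in rad, forces in N, time in s.
With the tool pointing down it reaches from about 0.35 to 0.775 m from the base axis. Payload 7.3 kg.
Tool frame: the origin (TCP) lies on the centre line of the jaws, within the pads' length; the fingertips stand 22 mm ahead of it and the grasp point (between the pads) lies 3 mm ahead of it (env.finger_overhang is the distance from the TCP to the fingertips, in m); z points along the fingers, y is the line along which they close (so a half turn about z gives the same grasp; the last joint's range is limited). The gripper opens to 92 mm and grips with 3 to 60 N. Pads are 19 mm wide; open, the fingers measure 130 mm over their backs; the gripper's body (75 mm by 190 mm) begins 47 mm behind the grasp point.
Start: joints at [-1.383, 0.342, 1.524, -0, 1.275, -0.146], TCP at [0.172, -0.496, 0.249] pointing down, gripper open.
Joint ranges: [-2.53, 2.53], [-0.77, 2.02], [0.04, 2.7], [-1, 4.14], [0.28, 2.66], [-3.11, 3.11]. Speed limits (rad/s): [2.57, 2.57, 3.14, 3.14, 3.14, 3.14].

INTERFACE

Orientations are given as a unit quaternion [x, y, z, w].
In Python, from plant import read_state, vision, env gives the robot as it stands.
- The arm moves only by the shell command python3 -m pendant 'ROWS' [OPENING] [FORCE]. ROWS is JSON, a list of rows, each a list of 4 numbers: the shift along the tool's x, y, z in mm, then the turn about the tool's z in degrees. A call has 1 to 12 rows; each row shifts and turns the commanded pose from where the row before left it, along the tool's axes as they then stand; what a row does not reach is not made up. A row lasts 1/10 s, in which the tool goes at most 50 mm and 8.59 degrees, less where a joint would pass 70% of its speed; a pose out of reach is approached as far as the arm can. A call with a gripper value outside its range is refused whole. OPENING is the opening, from -1 (shut) to 1 (fully open), so that 0 is half open, set as the call begins (- or left out, the last holds). The fingers move at their own pace and stop on an object; FORCE is the grip in N (left out, the last holds). Time passes only in rows, so rows that do not move let the fingers close. It gives the time, the measured TCP pose, the force, the opening and the grip force at its end, in the units of the state.
- read_state(): the state, without advancing time (a new reading comes with each control period).
- vision.read_camera(name): name is "scene" or "top" or "wrist"; returns (picture, depth): 400x640x3 uint8, blue, green, red; 400x640 float32, m along the optical axis (not along the pixel's ray), 0 where there is no reading.
- vision.get_calibration(name): a dict with "fx", "fy", "cx", "cy" (pixels), "eye" and "attitude" of the camera in the world; the wrist camera has in their place "hand_eye" (4x4, takes a point from camera to tool coordinates, whose origin is the TCP and whose axes are the flange's). Camera axes: x right, y down, z forward; pixel columns grow to the right and rows downward; lengths in m; the calibration is good to about 2 mm. A picture is of the moment at which its call begins: read the wrist's pose just before it. get_calibration takes no time and is no camera call.
- env.finish_job(): hands the job in; it is judged then, once.
The state is a dict: "time": time; "joint_pos": joint angles; "qd": joint speeds; "tau": joint torques, N m; "ee_pos": TCP position; "ee_rot": TCP orientation; "wrist_force": force on the tool from outside, world axes, zero at the start; "moment": the same for the moment, N m; "finger_gap": opening from 0.0 (shut) to 1.0 (fully open); "gripper_force": force on a finger pad.
Only numpy, scipy, OpenCV 4.12 (cv2) and the standard library are available. Lean on these libraries where they do the work, as an engineer would, in place of code of your own. Each camera call takes 0.05 s, during which the arm holds its last target. There are 200 camera calls.

TASK

Three toy boat hulls lie on wooden drying blocks, and one of them is the wrong way up: it shows a bare flat bottom instead of a deck with a cockpit. Turn that hull over and leave it in the low plywood tray, deck up and lying flat on the tray's floor. Leave the other two hulls where they are.

Things in the scene. Friction and masses are not known exactly. Their poses are not given: they have to be found in the camera images.
- hull: Pale wooden toy boat hull, 95 long, 46 wide, 24 deep, 80 g, deck down on its block, bow pointing away from the robot within 35 deg. Origin: middle of the flat bottom (at first the upper face); z to the deck (down at first), x to the stern. Sides flat, parallel, x -10 to +30: grip there. Stood bow up on the deck's stern edge and let go, it tips onto its bottom (if turned under 75 deg, onto its deck).
- hull_b: A like hull lying deck up on a block, to be left alone. All hulls: deck from x = -47.5 (blunt bow, 12 wide) to +47.5 mm (square stern); ends raked, so the bottom runs only from x = -33 to +31.5. In the deck a cockpit 36 x 32 mm, 9 deep, centred at x = +10, and a dark mast hole. Origin: middle of the bottom; z up to the deck, x to the stern.
- hull_c: The other hull lying deck up, to be left alone; same sizes and axes, origin in the middle of its bottom. Under the middle of each of the three hulls, along it, is a fixed wooden block 82 long, 26 wide and 25 mm high, on the bench: the hull's sides overhang it by 10 mm each.
- tray: Low open plywood tray, fixed on the bench: 200 mm (its x) by 160 mm (its y) outside, walls 5 mm thick, rim 17 mm and floor 5 mm above the bench. Origin: centre of its underside, on the bench. Its x points away from the robot, within 20 deg.
Things that resemble listed ones, but are neither listed nor needed, are in the scene too. What is shaped like the hull but orange or turquoise is not meant.

How it is judged:
By the outcome, as a careful person would: the job done as asked, in the order asked, and still so for the second after the job is handed in, with the robot touching nothing.
It also fails if it takes over 40 s, if anything falls off the work surface, if the arm or the gripper's body presses on something with over 40 N, if the wrist force passes 120 N, or if a joint passes its speed limit or range.

## Working session

There is one attempt and no reset: what is moved stays moved. The work goes in short steps, Python scripts to look and compute and a shell command to move; the robot and the scene stay as the last step left them, time stands still between calls to the robot, and variables do not carry over. Pictures are saved under pics/ and viewed, at most 10 in all, crops included, and the job is handed in when it is done.

```bash
mkdir -p pics; ls; python3 - <<'E'
from plant import read_state, vision, env
import cv2,numpy as np
for n in("top","scene"):
    p,d=vision.read_camera(n); cv2.imwrite(f"pics/{n}0.png",p); np.save(f"{n}0.npy",d)
    print(n,vision.get_calibration(n))
print(vision.get_calibration("wrist")); print(read_state())
E
```

```text
pics
top {'fx': 373.0498146202769, 'fy': 373.0498146202769, 'cx': 314.97187124527176, 'cy': 195.87057738754814, 'eye': array([0.34489539, 0.05607744, 0.86621177]), 'attitude': array([-0.69733463,  0.71293726, -0.0568641 ,  0.04702496])}
scene {'fx': 495.72105996669086, 'fy': 495.72105996669086, 'cx': 312.85542869657706, 'cy': 197.20838988432726, 'eye': array([ 1.24111283, -0.13000086,  1.05083056]), 'attitude': array([ 0.7443629 ,  0.57350522, -0.2155925 , -0.2655852 ])}
{'fx': 303.7667741060873, 'fy': 303.7667741060873, 'cx': 316.8001319379117, 'cy': 204.83103701396402, 'hand_eye': array([[ 1.48291712e-03, -9.69276931e-01, -2.45967543e-01,
         6.58032495e-02],
       [ 9.99998075e-01,  1.12124065e-03,  1.61046276e-03,
         1.49983930e-04],
       [-1.28519559e-03, -2.45969458e-01,  9.69276727e-01,
        -1.36001447e-01],
       [ 0.00000000e+00,  0.00000000e+00,  0.00000000e+00,
         1.00000000e+00]])}
{'time': 0.1, 'joint_pos': array([-1.38298918e+00,  3.42593563e-01,  1.52492908e+00,  9.54233993e-06,
        1.27540770e+00, -1.46000345e-01]), 'qd': array([-0.00144621,  0.0007007 , -0.0036311 , -0.00033915,  0.00048565,
        0.00064091]), 'tau': array([ 1.94572960e-03, -4.32005703e+01, -2.44694549e+01,  7.19447667e-02,
        5.26295300e-02, -3.39239284e-05]), 'ee_pos': array([ 0.17197169, -0.49567504,  0.24814267]), 'ee_rot': array([ 9.86103884e-01,  1.66128514e-01, -9.41748235e-06, -6.68792542e-04]), 'wrist_force': array([0.17144197, 0.56016974, 0.52203024]), 'moment': array([0.03756671, 0.02805037, 0.01720409]), 'gripper_force': 0.0, 'finger_gap': 0.9990027757747704}
```

View pics/top0.png

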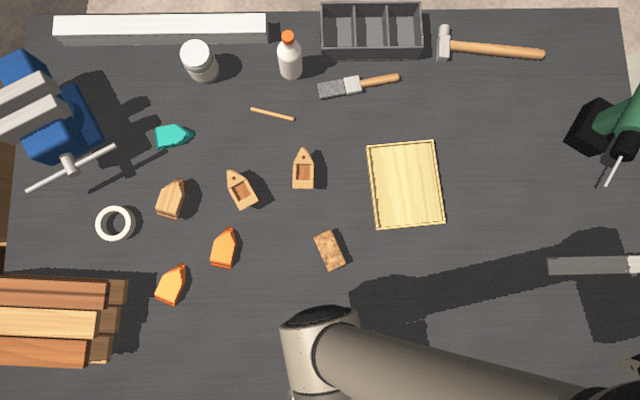

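View pics/scene0.png

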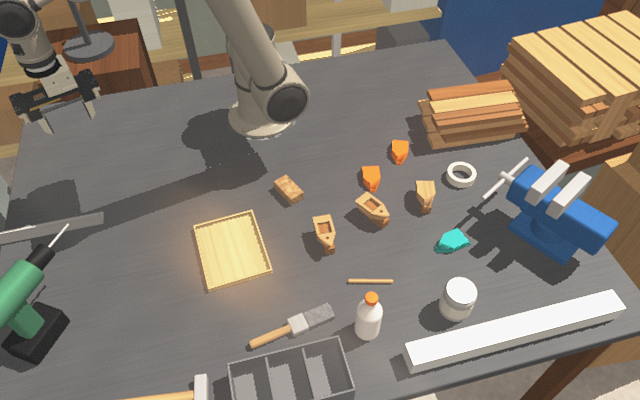

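The top view shows the overturned hull at about (170,198), the good hulls at (241,188) and (303,170), and the tray at (405,184). The orange and turquoise ones are decoys. The scene view agrees, with the hull at (425,195).

The tool can't tilt. So I'll grip the hull near the bow, trap its stern edge in the tray's near inner corner and pivot it bow-up. Then I'll set it on its stern edge further in and let it tip.

```bash
cat > h.py <<'E'
import numpy as np,cv2
from scipy.spatial.transform import Rotation as R
from plant import read_state, vision, env
def cam(n,st=None):
    c=vision.get_calibration(n); K=(c["fx"],c["fy"],c["cx"],c["cy"])
    if n!="wrist": return K,R.from_quat(c["attitude"]).as_matrix(),np.array(c["eye"])
    H=c["hand_eye"]; T=R.from_quat(st["ee_rot"]).as_matrix()
    return K,T@H[:3,:3],T@H[:3,3]+st["ee_pos"]
def ray(n,uv,z,st=None):
    K,A,e=cam(n,st); uv=np.atleast_2d(uv).astype(float)
    d=np.c_[(uv[:,0]-K[2])/K[0],(uv[:,1]-K[3])/K[1],np.ones(len(uv))]@A.T
    return e+d*((z-e[2])/d[:,2])[:,None]
def depthpts(n,d,st=None):
    K,A,e=cam(n,st); v,u=np.mgrid[:400,:640]
    return (np.dstack([(u-K[2])/K[0]*d,(v-K[3])/K[1]*d,d])@A.T)+e
def tool_shift(st,p): return R.from_quat(st["ee_rot"]).inv().apply(np.asarray(p)-st["ee_pos"])*1000
E
python3 - <<'E'
from h import *
d=np.load("top0.npy"); P=depthpts("top",d); im=cv2.imread("pics/top0.png")
m=(abs(P[...,2]-.049)<.007)&(d>0); mm=np.zeros((400,640),np.uint8); mm[165:230,145:200]=m[165:230,145:200]
q=P[mm>0]; print(len(q),np.median(q[:,2]),q.mean(0))
c=max(cv2.findContours(mm,0,2)[0],key=cv2.contourArea); w=ray("top",c[:,0],.049)[:,:2]
a,b,v=cv2.PCACompute2((q[:,:2]).astype(np.float32),None); print("pca",a,np.degrees(np.arctan2(b[0,1],b[0,0])),cv2.minAreaRect((w*1000).astype(np.float32)))
hsv=cv2.cvtColor(im,cv2.COLOR_BGR2HSV); t=cv2.inRange(hsv,(15,40,120),(35,255,255)); t[:, :350]=0;t[:,460:]=0;t[:125]=0;t[240:]=0
c=max(cv2.findContours(t,0,2)[0],key=cv2.contourArea); w=ray("top",c[:,0],.017)[:,:2]
print("tray",cv2.minAreaRect((w*1000).astype(np.float32)),cv2.boxPoints(cv2.minAreaRect((w*1000).astype(np.float32))))
s=read_state(); print(R.from_quat(s["ee_rot"]).as_matrix().round(3))
print(tool_shift(s,[*(q[:,:2].mean(0)-[.08,0]),.25]))
E
```

```text
628 0.04866785509685506 [0.46893536 0.36495183 0.0484185 ]
pca [[0.4689355  0.36495188]] -19.44392 ((472.9570617675781, 363.6888427734375), (48.6668701171875, 74.43439483642578), 73.75645446777344)
tray ((495.0801696777344, -165.57794189453125), (202.1599578857422, 164.40264892578125), 4.384215354919434) [[ 388.01215  -91.34414]
 [ 400.57977 -255.26572]
 [ 602.1482  -239.81174]
 [ 589.58057  -75.89017]]
[[ 0.945  0.328 -0.   ]
 [ 0.328 -0.945  0.001]
 [ 0.    -0.001 -1.   ]]
[ 486.96398305 -742.0382505    -0.77709536]
```

```bash
python3 -m pendant '[[37,-30,0,0],[37,-30,0,0],[37,-30,0,0],[37,-30,0,0],[37,-30,0,0],[37,-30,0,0],[37,-30,0,0],[37,-30,0,0],[37,-30,0,0],[37,-30,0,0],[37,-30,0,0]]' 1
python3 -m pendant '[[17,-43,0,0],[17,-43,0,0],[17,-43,0,0],[17,-43,0,0],[17,-43,0,0],[17,-43,0,0],[17,-43,0,0],[17,-43,0,0],[17,-43,0,0]]'
python3 -m pendant '[[0,0,0,7.4],[0,0,0,7.4],[0,0,0,7.4],[0,0,0,7.4],[0,0,0,7.4],[0,0,0,0]]'
python3 - <<'E'
from h import *
s=read_state(); p,d=vision.read_camera("wrist"); cv2.imwrite("pics/w1.png",p); np.save("w1.npy",d); np.save("w1s.npy",s,allow_pickle=True)
P=depthpts("wrist",d,s); m=((abs(P[...,2]-.049)<.005)&(d>0)&(np.hypot(P[...,0]-.469,P[...,1]-.365)<.06)).astype(np.uint8)
c=max(cv2.findContours(m,0,2)[0],key=cv2.contourArea); w=ray("wrist",c[:,0],.049,s)[:,:2]*1000
print(s["time"],s["ee_pos"],cv2.minAreaRect(w.astype(np.float32)))
T=[tool_shift(s,[x/1000,y/1000,.049]) for x,y in w]; T=np.array(T); print(T.min(0),T.max(0)); print(cv2.approxPolyDP(T[:,None,:2].astype(np.float32),3,True)[:,0].round(1), c[:,0].min(0),c[:,0].max(0))
E
```

```text
time: 1.2
ee_pos: [0.449, -0.049, 0.2486]
ee_rot: [0.986, 0.166, -0.0, 0.0]
wrist_force: [0.0, -1.7, -0.0]
finger_gap: 1.001
gripper_force: 0.0
time: 2.1
ee_pos: [0.4657, 0.3668, 0.2482]
ee_rot: [0.986, 0.166, -0.0, 0.0]
wrist_force: [0.7, 0.0, -0.3]
finger_gap: 1.003
gripper_force: 0.0
time: 2.7
ee_pos: [0.466, 0.3648, 0.2482]
ee_rot: [0.988, -0.156, -0.0, 0.0]
wrist_force: [0.1, -0.0, -0.1]
finger_gap: 1.0
gripper_force: 0.0
2.7 [0.46601475 0.36477771 0.24817496] ((474.5614013671875, 361.56390380859375), (45.68368911743164, 71.16071319580078), 73.0162582397461)
[-26.20501798 -22.63960306 199.14123942] [ 44.80660695  23.66261023 199.21226604]
[[ 43.7  -5.8]
 [ 17.5 -22.6]
 [-23.8 -22. ]
 [-25.   23.7]
 [ 17.5  22.9]
 [ 43.7   5. ]] [296 148] [337 211]
```

View pics/w1.png

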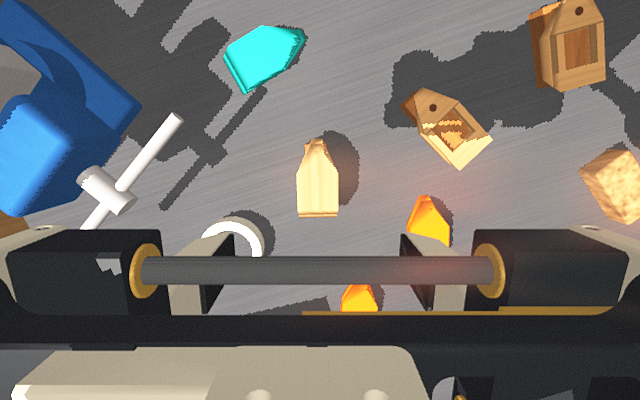

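The wrist view shows the hull's flat bottom at (317,180), stern edge at row 215 and bow up, aligned with the tool within 1°. Orange decoys are to the lower right, with a white ring at the lower left and the vice at the left. I'll check clearance, then descend to grip at hull x ≈ -7.

```bash
python3 - <<'E'
from h import *
d=np.load("w1.npy"); s=np.load("w1s.npy",allow_pickle=True).item(); P=depthpts("wrist",d,s)
T=(P.reshape(-1,3)-s["ee_pos"])@R.from_quat(s["ee_rot"]).as_matrix()*1000; z=P[...,2].ravel()*1000; ok=(d.ravel()>0)&(z<150)
k=ok&(abs(T[:,0]-15)<50)&(abs(T[:,1])<110)&(z>55); print(k.sum(), T[k].min(0) if k.any() else '')
k=ok&(abs(T[:,0]-15)<15)&(abs(T[:,1])<75)&(abs(T[:,1])>30)&(z>12); print(k.sum())
E
```

```text
0 
0
```

```bash
python3 -m pendant '[[8,0,45,0],[7,0,45,0],[0,0,45,0],[0,0,40,0],[0,0,28,0],[0,0,0,0],[0,0,0,0]]' 1
python3 -m pendant '[[0,0,0,0],[0,0,0,0],[0,0,0,0],[0,0,0,0],[0,0,0,0],[0,0,0,0]]' -1 8
python3 -m pendant '[[0,0,-20,0],[0,0,-30,0],[0,0,-40,0],[0,0,-40,0],[0,0,0,0]]'
python3 - <<'E'
from h import *
s=read_state(); print(s["ee_pos"])
p,d=vision.read_camera("wrist"); cv2.imwrite("pics/w2.png",p)
E
```

```text
time: 3.45
ee_pos: [0.4807, 0.3604, 0.046]
ee_rot: [0.988, -0.154, -0.0, 0.0]
wrist_force: [0.1, -0.6, 1.2]
finger_gap: 1.0
gripper_force: 0.0
time: 4.05
ee_pos: [0.4805, 0.3603, 0.0458]
ee_rot: [0.988, -0.155, 0.0, -0.0]
wrist_force: [0.6, -0.6, -0.0]
finger_gap: 0.528
gripper_force: 0.0
time: 4.55
ee_pos: [0.483, 0.3618, 0.1818]
ee_rot: [0.988, -0.155, 0.004, -0.003]
wrist_force: [0.3, -0.7, 0.2]
finger_gap: 0.497
gripper_force: 8.0
[0.48300476 0.36176599 0.18176198]
```

View pics/w2.png

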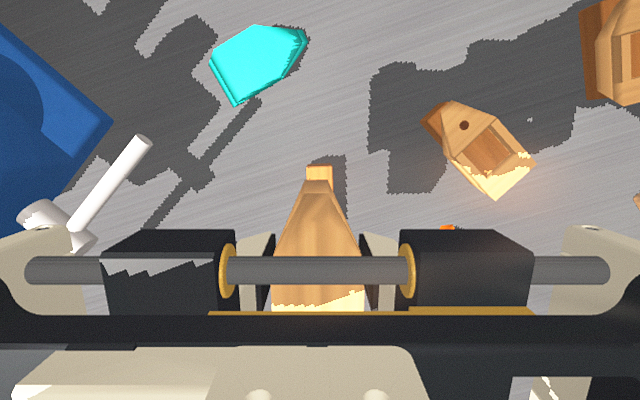

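The hull is held between the fingers, bow at (318,172). It may be tilted, because the grip closed as the lift began. I'll measure its pitch and position in the tool frame from depth.

```bash
python3 - <<'E'
from h import *
s=read_state(); p,d=vision.read_camera("wrist"); P=depthpts("wrist",d,s)
T=(P-s["ee_pos"])@R.from_quat(s["ee_rot"]).as_matrix()*1000
for r in range(166,312,8):
    k=[T[r,u].round(0).tolist() for u in (318,)]; print(r,k,d[r,318].round(3))
E
```

```text
166 [[31.0, 2.0, 154.0]] 0.289
174 [[23.0, 2.0, 154.0]] 0.292
182 [[39.0, 1.0, 20.0]] 0.158
190 [[35.0, 1.0, 16.0]] 0.155
198 [[32.0, 1.0, 10.0]] 0.15
206 [[30.0, 1.0, 5.0]] 0.146
214 [[27.0, 1.0, 1.0]] 0.142
222 [[24.0, 1.0, -1.0]] 0.141
230 [[20.0, 1.0, -2.0]] 0.142
238 [[16.0, 1.0, -1.0]] 0.143
246 [[11.0, 1.0, -1.0]] 0.145
254 [[8.0, 1.0, -1.0]] 0.145
262 [[30.0, 1.0, -59.0]] 0.083
270 [[29.0, 1.0, -61.0]] 0.081
278 [[27.0, 1.0, -62.0]] 0.081
286 [[-9.0, 1.0, -1.0]] 0.149
294 [[-14.0, 1.0, -1.0]] 0.15
302 [[-18.0, 1.0, -2.0]] 0.151
310 [[-23.0, 1.0, -1.0]] 0.153
```

```bash
python3 -m pendant '[[0,0,0,-7.4],[0,0,0,-7.4],[0,0,0,-7.4]]'
python3 -m pendant '[[-5,25,0,0],[-5,48,0,0],[-5,48,0,0],[-5,48,0,0],[-5,48,0,0],[-5,48,0,0],[-5,48,0,0],[-5,48,0,0],[-5,48,0,0],[-5,48,0,0],[-5,48,0,0],[-4,22,0,0]]'
python3 -m pendant '[[0,0,0,0],[0,0,0,0]]'
python3 - <<'E'
from h import *
s=read_state(); print(s["time"],s["ee_pos"],s["finger_gap"]); print(tool_shift(s,[.4651,-.1679,.030]))
print(R.from_quat(s["ee_rot"]).as_matrix()[:2,0])
p,d=vision.read_camera("top"); cv2.imwrite("pics/top2.png",p[100:300,250:570])
p,d=vision.read_camera("wrist"); P=depthpts("wrist",d,s); T=(P-s["ee_pos"])@R.from_quat(s["ee_rot"]).as_matrix()*1000
print([T[r,318].round(0).tolist() for r in (182,198,214,222,238,254,294,310)])
E
```

```text
time: 4.95
ee_pos: [0.4795, 0.3597, 0.1733]
ee_rot: [0.999, 0.04, -0.002, 0.001]
wrist_force: [-0.6, 0.5, -1.5]
finger_gap: 0.498
gripper_force: 8.0
time: 6.15
ee_pos: [0.4602, -0.173, 0.1739]
ee_rot: [0.999, 0.036, -0.001, -0.0]
wrist_force: [-0.2, -0.1, -1.2]
finger_gap: 0.503
gripper_force: 8.0
time: 6.35
ee_pos: [0.4605, -0.1692, 0.1742]
ee_rot: [0.999, 0.037, -0.001, -0.001]
wrist_force: [-0.1, -0.2, -1.0]
finger_gap: 0.499
gripper_force: 8.0
6.35 [ 0.46045871 -0.16921533  0.17421226] 0.49859980415653204
[  5.11983698  -0.65438198 144.20057861]
[0.99725104 0.0740466 ]
[[38.0, 1.0, 21.0], [32.0, 1.0, 10.0], [27.0, 1.0, 1.0], [23.0, 1.0, -1.0], [15.0, 1.0, 0.0], [8.0, 1.0, -1.0], [-13.0, 1.0, -2.0], [-23.0, 1.0, -1.0]]
```

```bash
python3 -m pendant '[[5,0,40,0],[0,0,45,0],[0,0,40,0],[0,0,17,0],[0,0,0,0]]' - 6
python3 -m pendant '[[-3,0,0,0],[-3,0,0,0],[-2,0,0,0],[0,0,0,0]]'
python3 -m pendant '[[-2,0,0,0],[-2,0,0,0],[0,0,0,0]]'
```

```text
time: 6.95
ee_pos: [0.4648, -0.167, 0.0312]
ee_rot: [0.999, 0.039, -0.003, -0.002]
wrist_force: [0.1, 0.1, 0.1]
finger_gap: 0.498
gripper_force: 6.0
time: 7.35
ee_pos: [0.4585, -0.1701, 0.0347]
ee_rot: [0.999, 0.038, 0.001, 0.0]
wrist_force: [-0.6, -0.7, -0.8]
finger_gap: 0.502
gripper_force: 6.0
time: 7.65
ee_pos: [0.4559, -0.1709, 0.0345]
ee_rot: [0.999, 0.037, 0.002, 0.001]
wrist_force: [4.7, -0.0, 0.9]
finger_gap: 0.496
gripper_force: 6.0
```

Contact with the near wall (4.7 N). I'll start the pivot arc.

```bash
python3 -m pendant '[[-3,0,0,0],[-2,0,-2,0],[-2,0,-3,0],[-2,0,-3,0],[0,0,0,0]]'
python3 - <<'E'
from h import *
s=read_state()
p,d=vision.read_camera("wrist"); P=depthpts("wrist",d,s); T=(P-s["ee_pos"])@R.from_quat(s["ee_rot"]).as_matrix()*1000
print([T[r,318].round(0).tolist() for r in range(150,262,8)],[T[r,318].round(0).tolist() for r in (286,294,302,310)])
E
```

```text
time: 8.15
ee_pos: [0.447, -0.1717, 0.0427]
ee_rot: [0.999, 0.038, 0.002, 0.001]
wrist_force: [4.9, -0.4, 0.4]
finger_gap: 0.5
gripper_force: 6.0
[[54.0, 1.0, 38.0], [49.0, 1.0, 39.0], [45.0, 1.0, 38.0], [44.0, 1.0, 10.0], [41.0, 1.0, 7.0], [38.0, 1.0, 3.0], [35.0, 1.0, -1.0], [32.0, 1.0, -4.0], [29.0, 1.0, -7.0], [25.0, 1.0, -7.0], [21.0, 1.0, -5.0], [17.0, 1.0, -5.0], [13.0, 1.0, -4.0], [8.0, 1.0, -2.0]] [[-10.0, 1.0, -0.0], [-16.0, 1.0, 2.0], [-20.0, 1.0, 2.0], [-26.0, 1.0, 4.0]]
```

Pitched about 12° and turning as planned. Continuing along the arc.

```bash
python3 -m pendant '[[-3,0,-4,0],[-3,0,-4,0],[-4,0,-4,0],[-4,0,-3,0],[-5,0,-3,0],[-5,0,-2,0],[0,0,0,0]]'
python3 - <<'E'
from h import *
s=read_state()
p,d=vision.read_camera("wrist"); P=depthpts("wrist",d,s); T=(P-s["ee_pos"])@R.from_quat(s["ee_rot"]).as_matrix()*1000
print([T[r,318].round(0).tolist() for r in range(118,262,8)],[T[r,318].round(0).tolist() for r in (286,294,302,310)])
E
```

```text
time: 8.9
ee_pos: [0.4207, -0.1727, 0.062]
ee_rot: [0.999, 0.038, -0.0, -0.0]
wrist_force: [2.5, 0.1, 1.5]
finger_gap: 0.496
gripper_force: 6.0
[[72.0, 1.0, 57.0], [67.0, 1.0, 57.0], [62.0, 1.0, 56.0], [57.0, 1.0, 57.0], [52.0, 1.0, 56.0], [47.0, 1.0, 57.0], [42.0, 1.0, 58.0], [37.0, 1.0, 57.0], [45.0, 1.0, -18.0], [42.0, 1.0, -20.0], [39.0, 1.0, -19.0], [36.0, 1.0, -20.0], [33.0, 1.0, -21.0], [30.0, 1.0, -22.0], [27.0, 1.0, -22.0], [24.0, 1.0, -23.0], [20.0, 1.0, -23.0], [17.0, 1.0, -23.0]] [[-22.0, 1.0, 21.0], [-51.0, 1.0, 61.0], [-57.0, 1.0, 62.0], [-65.0, 1.0, 63.0]]
```

Now 48°. I'll go on to about 87° and bias upward to keep the bow clear of the gripper body.

```bash
python3 -m pendant '[[-5,0,-2,0],[-5,0,-2,0],[-5,0,-1.5,0],[-5,0,-0.5,0],[0,0,0,0]]'
cat > look.py <<'E'
from h import *
s=read_state()
p,d=vision.read_camera("wrist"); P=depthpts("wrist",d,s); T=(P-s["ee_pos"])@R.from_quat(s["ee_rot"]).as_matrix()*1000
print([T[r,318].round(0).tolist() for r in range(150,400,8)])
E
python3 look.py
```

```text
time: 9.45
ee_pos: [0.4003, -0.1739, 0.0676]
ee_rot: [0.999, 0.038, -0.001, -0.0]
wrist_force: [-0.7, 0.9, -0.3]
finger_gap: 0.499
gripper_force: 6.0
[[52.0, 1.0, 63.0], [47.0, 1.0, 62.0], [42.0, 1.0, 63.0], [36.0, 1.0, 63.0], [31.0, 1.0, 63.0], [26.0, 1.0, 62.0], [20.0, 1.0, 62.0], [15.0, 1.0, 62.0], [9.0, 1.0, 62.0], [6.0, 1.0, 53.0], [32.0, 1.0, -36.0], [28.0, 1.0, -35.0], [25.0, 1.0, -33.0], [21.0, 1.0, -32.0], [30.0, 1.0, -59.0], [29.0, 1.0, -61.0], [27.0, 1.0, -62.0], [6.0, 1.0, -29.0], [-54.0, 1.0, 68.0], [-62.0, 1.0, 69.0], [-67.0, 1.0, 67.0], [26.0, 1.0, -79.0], [25.0, 1.0, -80.0], [26.0, 1.0, -83.0], [26.0, 1.0, -86.0], [26.0, 0.0, -88.0], [26.0, 0.0, -90.0], [27.0, 0.0, -93.0], [26.0, 0.0, -93.0], [66.0, 0.0, -136.0], [66.0, 0.0, -136.0], [66.0, 0.0, -136.0]]
```

Now 73°. I'll move the hull into the middle of the tray, press the stern edge lightly on the floor and drag back to finish the turn.

```bash
python3 -m pendant '[[5,0,-20,0],[25,0,-10,0],[40,0,0,0],[40,0,0,0],[30,0,0,0],[5,0,10,0],[0,0,20,0],[0,0,5,0],[0,0,0,0]]'
python3 look.py | cut -c1-420
python3 -m pendant '[[0,0,2,0],[0,0,0,0]]'
```

```text
time: 10.4
ee_pos: [0.5447, -0.163, 0.0616]
ee_rot: [0.999, 0.038, -0.002, -0.001]
wrist_force: [0.5, -0.8, -1.2]
finger_gap: 0.499
gripper_force: 6.0
[[52.0, 1.0, 60.0], [49.0, 1.0, 45.0], [43.0, 1.0, 55.0], [37.0, 1.0, 57.0], [32.0, 1.0, 57.0], [27.0, 1.0, 57.0], [21.0, 1.0, 58.0], [16.0, 1.0, 56.0], [11.0, 1.0, 56.0], [5.0, 1.0, 58.0], [66.0, 0.0, -136.0], [28.0, 1.0, -35.0], [25.0, 1.0, -34.0], [21.0, 1.0, -33.0], [30.0, 1.0, -59.0], [29.0, 1.0, -61.0], [27.0, 1.0, -62.0], [7.0, 1.0, -30.0], [-47.0, 1.0, 56.0], [-54.0, 1.0, 56.0], [-61.0, 1.0, 56.0], [25.0, 1.0
time: 10.65
ee_pos: [0.5461, -0.1635, 0.0612]
ee_rot: [0.999, 0.038, 0.0, 0.0]
wrist_force: [-0.4, -0.5, -0.5]
finger_gap: 0.5
gripper_force: 6.0
```

```bash
python3 -m pendant '[[0,0,2,0],[0,0,1,0],[0,0,0,0]]'
python3 -m pendant '[[-4,0,0,0],[-4,0,0,0],[-4,0,0,0],[0,0,0,0]]'
python3 look.py | cut -c1-420
```

```text
time: 10.95
ee_pos: [0.5469, -0.1635, 0.0591]
ee_rot: [0.999, 0.038, 0.001, 0.001]
wrist_force: [-0.3, 1.3, 5.9]
finger_gap: 0.504
gripper_force: 6.0
time: 11.35
ee_pos: [0.5335, -0.1643, 0.0578]
ee_rot: [0.999, 0.038, -0.0, 0.0]
wrist_force: [-1.0, -0.7, 3.1]
finger_gap: 0.5
gripper_force: 6.0
[[53.0, 1.0, 52.0], [48.0, 1.0, 53.0], [43.0, 1.0, 52.0], [38.0, 1.0, 53.0], [33.0, 1.0, 53.0], [28.0, 1.0, 53.0], [23.0, 1.0, 52.0], [17.0, 1.0, 54.0], [13.0, 1.0, 50.0], [13.0, 1.0, 33.0], [20.0, 1.0, -2.0], [23.0, 1.0, -20.0], [24.0, 1.0, -32.0], [24.0, 1.0, -40.0], [30.0, 1.0, -59.0], [29.0, 1.0, -61.0], [27.0, 1.0, -62.0], [9.0, 1.0, -34.0], [5.0, 1.0, -32.0], [-0.0, 1.0, -30.0], [-59.0, 1.0, 53.0], [25.0, 1.0,
```

Turned 81.5°, past the tipping limit. Release.

```bash
python3 -m pendant '[[0,0,0,0],[0,0,0,0],[0,0,0,0],[0,0,0,0],[0,0,0,0],[0,0,0,0],[0,0,0,0]]' 1
python3 -m pendant '[[0,0,-15,0],[0,0,-35,0],[0,0,-45,0],[0,0,-45,0],[0,0,-40,0],[0,0,0,0],[0,0,0,0]]'
python3 - <<'E'
from h import *
s=read_state(); p,d=vision.read_camera("wrist"); cv2.imwrite("pics/w5.png",p)
E
```

```text
time: 12.1
ee_pos: [0.5342, -0.1642, 0.0577]
ee_rot: [0.999, 0.038, -0.0, 0.0]
wrist_force: [0.3, -0.9, 0.4]
finger_gap: 0.994
gripper_force: 0.0
time: 12.8
ee_pos: [0.5344, -0.1642, 0.2385]
ee_rot: [0.999, 0.038, 0.001, 0.001]
wrist_force: [-0.0, 0.1, -0.9]
finger_gap: 1.004
gripper_force: 0.0
```

View pics/w5.png

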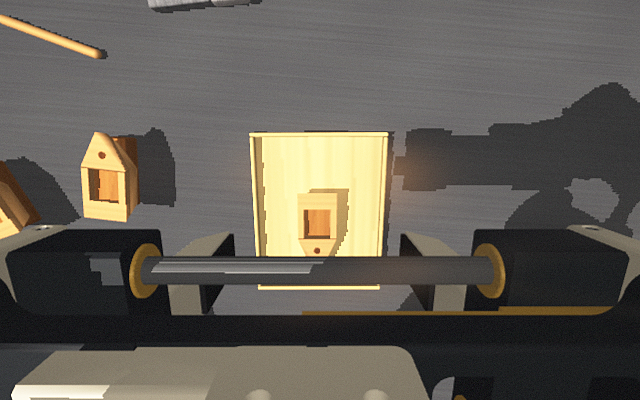

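The wrist view shows the hull in the tray with its deck up, cockpit at (317,222) and mast hole at (317,250). I'll check that it lies flat and clear of the walls.

```bash
python3 -m pendant '[[-40,0,-10,0],[-40,0,0,0],[-40,0,0,0],[0,0,0,0],[0,0,0,0]]'
python3 - <<'E'
from h import *
s=read_state(); p,d=vision.read_camera("wrist"); P=depthpts("wrist",d,s)
c=np.array([.495,-.1656]); a=np.radians(4.4); Q=(P[...,:2]-c)@np.array([[np.cos(a),-np.sin(a)],[np.sin(a),np.cos(a)]])
m=(d>0)&(abs(P[...,2]-.030)<.008)&(abs(Q[...,0])<90)&(np.abs(Q[...,0])<.093)&(np.abs(Q[...,1])<.072)
q=Q[m]*1000; z=P[...,2][m]*1000; print(m.sum(),q.min(0),q.max(0),z.min(),z.max())
A=np.c_[q,np.ones(len(q))]; print("slopes deg",np.degrees(np.linalg.lstsq(A,z,rcond=None)[0][:2]),z.mean())
E
```

```text
time: 13.35
ee_pos: [0.4139, -0.1732, 0.2469]
ee_rot: [0.999, 0.037, -0.001, -0.0]
wrist_force: [0.3, 0.3, -0.3]
finger_gap: 0.999
gripper_force: 0.0
2134 [-62.54053019 -24.81967435] [31.90830926 21.15749926] 22.012798488435458 31.56786157843172
slopes deg [-0.06877313  0.12458225] 28.84638729184767
```

The deck is level at 29 mm, and the hull spans tray x from -62 to +32, so it's clear of the walls.

```bash
python3 -c "
from plant import env
print(env.finish_job())"
```

```text
the job is handed in; nothing more can be done
None
```

The overturned hull now lies deck up and flat on the tray floor, clear of the walls; the arm touched neither of the other two hulls, and the job was handed in at about 13.4 s (no verdict was returned).

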